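# Set the bearing clearance on the edge grinder

### The arm

A 6-joint arm with a two-finger parallel gripper is mounted at the origin on the work surface. World frame = base frame: x ahead of the robot, y to its left, z up, the work surface at z = 0. Lengths are in m, angles in degrees, forces in N, time in s.
With the tool pointing down it reaches from about 0.4 to 0.825 m from the base axis. Payload 7 kg.
Tool frame: the origin (TCP) lies between the finger pads; the fingertips stand 19 mm ahead of it and the grasp point (between the pads) is the TCP (r.finger_overhang is the distance from the TCP to the fingertips, in m); z points along the fingers, y is the direction in which the jaws open and shut (so a half turn about z gives the same grasp; the last joint's range is limited). The gripper opens to 88 mm and grips with 3 to 60 N. Pads are 19 mm wide; open, the fingers measure 130 mm over their backs; the gripper's body (78 mm by 193 mm) begins 47 mm behind the grasp point.
Start: joints at [-46.576, 20.546, 0.682, 0, -70.136, -16.507], TCP at [0.306, -0.602, 0.246] pointing down, gripper open.
Joint ranges: [-176.03, 176.03], [-82.01, 121.73], [-58.28, 71.71], [-173.87, 95.51], [-174.79, -0.11], [-173.66, 173.66]. Speed limits (degrees/s): [136.94, 136.94, 172.46, 180, 180, 180].

### API

Orientations are given as [roll, pitch, yaw] about the fixed x, y, z axes, in that order (R = Rz(yaw) Ry(pitch) Rx(roll)).
In Python, from plant import r, optics gives the robot as it stands. The module is installed in compiled form; this text tells all that it offers.
- The arm moves only by the tool step_arm, never from a script. Its argument "increments" is a list of rows, each an object of numbers: "tx", "ty", "tz": the shift along the world's x, y, z in mm; "ax", "ay", "az": the turn, a rotation vector about the world's x, y, z in degrees; "claw": the gripper command: -1 is shut, 1 is fully open, values between are in proportion. In form: [{"tx": .., "ty": .., "tz": .., "ax": .., "ay": .., "az": .., "claw": ..}, ...]. A call has 1 to 12 rows; each row shifts and turns the commanded pose from where the row before left it; what a row does not reach is not made up. A row lasts 1/10 s, in which the tool goes at most 50 mm and 8.59 degrees, less where a joint would pass 70% of its speed; a pose out of reach is approached as far as the arm can. A call with a gripper value outside its range is refused whole. The fingers move at their own pace and stop on an object; "newtons" is the grip in N (left out, the last holds). Time passes only in rows, so rows that do not move let the fingers close. It gives the time, the measured TCP pose, the force and the opening at its end, in the units of the state.
- r.get_state(): the state, without advancing time (a new reading comes with each control period).
- optics.capture(name): name is "side" or "top"; returns a dict with "image" (420x560x3 uint8, blue, green, red), "depth" (420x560 float32, m along the optical axis (not along the pixel's ray), 0 where there is no reading), "fx", "fy", "cx", "cy" (pixels), "distortion" ([k1, k2, p1, p2, k3] as OpenCV has them; the pictures are not rectified), "R" (3x3) and "t" (3): a world point X has camera coordinates R X + t. Camera axes: x right, y down, z forward; pixel columns grow to the right and rows downward; lengths in m; the calibration is good to about 2 mm. A picture is of the moment at which its call begins.
- r.close_job(): hands the job in, once; it reports no verdict.
The state is a dict: "time_s": time; "joints": joint angles; "qd": joint speeds; "joint_torque": joint torques, N m; "tcp_pos": TCP position; "eef_rot": TCP orientation; "contact_force": force on the tool from outside, world axes, zero at the start; "moment": the same for the moment, N m; "gripper_width": finger opening in m.
Only numpy, scipy, OpenCV 4.12 (cv2) and the standard library are available. Lean on these libraries where they do the work, as an engineer would, in place of code of your own. Each camera call takes 0.05 s, during which the arm holds its last target. There are 200 camera calls.

### The job

Pull the edge grinder's guard door wide open by its handle and leave it open. Screw the knurled bearing cap on top of the spindle housing down (clockwise) until it bottoms out, then back it off a quarter turn for running clearance. Finish with the cap still gripped between the fingers, holding it at that setting so it cannot turn while a workmate nips up its pinch screw; leave the reel, edge guide and screwdriver on the bench alone.

Things in the scene. Friction and masses are not known exactly. Their poses are not given: they have to be found in the camera images.
- grinder: Bench-top wet edge grinder, light grey, base 330 x 300 mm, fixed, on the robot's left. Origin at bench height; z up; its front, with the guard door, faces its own -x. Open on top; side splash walls 149 mm high at y = +-137 mm, door posts 236 mm high at x = -128, y = +-137 mm, motor case 129 mm high at x = 70 to 170 mm. Upright spindle axis at x = -55, y = 10 mm.
- guard_door (a joint): Guard door about its upright hinge, rad: 0 shut, grows as it opens (counter-clockwise from above), stop at 1.75. Starts shut or slightly ajar; slight friction (about 1 N at the handle); stays where it is left.
- door_hinge (a point): Point on the door's upright hinge line, 200 mm above the bench, at the end of the machine's front that is far from the robot. Axes turn with the door: the leaf runs 274 mm from here along +y, outside is -x, z up. Leaf: steel frame with clear window, 12 mm thick, from 52 to 236 mm above the bench.
- guard_handle: The door's steel D handle of 12 mm round bar near the free edge: an upright bar 44 mm in front of the leaf's mid-plane, from 128 to 226 mm above the bench, with a leg straight back to the door at both ends. Origin on the hinge line at bench height, 200 mm below door_hinge.
- handle_grip (a point): On the axis of the handle's upright bar, 200 mm above the bench, 26 mm below the top leg: grip here from above, fingers either side of the bar, closing along the leaf. Lies 246 mm along the leaf (+y) and 44 mm outside (-x) of door_hinge; same axes, turning with the door.
- bearing_cap: Knurled round steel cap, 52 mm diameter, 32 mm high, already started on its right-hand thread (3 mm a turn) on top of the spindle housing, captive. Origin: centre of its underside (125 mm above the bench when bottomed); z up, x towards its pinch slot. Below: 46 mm seat, then 76 mm housing from 110 mm down. Spindle end (16 mm) stands 7 mm proud of its top. Turns at about 0.1 N m to a hard stop.
- cap_grip (a point): On the cap's axis, 18 mm above its underside and 14 mm below its top: middle of a grasp from above. Free for the fingers all round once the guard door is open.
- cap_turn (a joint): Rotation of the cap, rad: 0 bottomed out, grows as it is unscrewed (counter-clockwise seen from above); it starts between about 2.3 and 4.3, and a quarter turn is 1.57.
- reel: White reel of base repair ribbon, 90 mm diameter, 48 mm high, standing loose on the right of the bench; leave alone. Origin under its centre.
- edge_guide: Black edge file guide with a steel knob, 85 x 50 x 52 mm, loose on the right of the bench; leave alone. Origin under its centre.
- driver: Screwdriver lying loose on the right of the bench; leave alone. Origin under its middle.

How it is judged (in metres and radians):
On the way, in this order (a step that is already met when the one before it is completed fails the run):
1. the guard door is being pulled open with the fingers on its handle (past 0.35 rad) (value of joint guard_door above 0.35 rad and contact force between the fingers and guard_handle above 0.3 N).
2. the guard door is wide open (at least 1.2 rad) (value of joint guard_door above 1.2 rad), for 0.1 s.
3. the bearing cap is bottomed out (within 0.1 rad of its stop) (value of joint cap_turn below 0.1 rad), for 0.1 s.
4. the cap is backed off a quarter turn (1.57 rad, give or take 0.3) (value of joint cap_turn between 1.27 and 1.87 rad), for 0.1 s.
At the end, for the whole second after the job is handed in: The guard door, pulled by its handle, stands at least 1.15 rad open; the cap, once bottomed out, stands a quarter turn (1.57 rad, give or take 0.3) off the bottom, not turning, still gripped between the fingers (over 3 N, grasp within 15 mm of its axis) (all of step 4 and velocity of joint cap_turn between -0.1 and 0.1 rad/s and contact force between the fingers and bearing_cap above 3 N and horizontal distance between the grasp point and cap_grip below 0.015 m and value of joint guard_door above 1.15 rad); the arm keeps its last pose, push and grip.
It fails at once if the reel, the edge guide or the screwdriver is moved (by more than 30 mm) (distance of any of reel, edge_guide, driver from where it was at the start of the episode above 0.03 m).
It also fails if it takes over 64 s, if anything falls off the work surface, if the arm or the gripper's body presses on something with over 40 N, if the wrist force passes 120 N, or if a joint passes its speed limit or range.

## Working session

There is one attempt and no reset: what is moved stays moved. The work goes in short steps, Python scripts to look and compute and a tool call to move; the robot and the scene stay as the last step left them, time stands still between calls to the robot, and variables do not carry over. Pictures are saved under pics/ and viewed, about 8 in all and at most 12, crops included, and the job is handed in when it is done.

Besides the shell and the picture viewer there is one more tool, called after "Emit:" by a JSON object that holds its "op" and its "data", one argument or row to a line. step_arm: Moves the arm, as the interface text tells. Its arguments: {"type":"object","properties":{"increments":{"type":"array","items":{"type":"object","properties":{"tx":{"type":"number"},"ty":{"type":"number"},"tz":{"type":"number"},"ax":{"type":"number"},"ay":{"type":"number"},"az":{"type":"number"},"claw":{"type":"number"}}}},"newtons":{"type":"number"}},"required":["increments"]}

```bash
mkdir -p pics
cat > h.py <<'E'
import numpy as np,cv2
from plant import r,optics
def cap(n,f):
    c=optics.capture(n); cv2.imwrite(f'pics/{f}.png',c['image']); np.savez(f'pics/{f}.npz',**{k:np.asarray(v) for k,v in c.items()}); return c
def load(f): return dict(np.load(f'pics/{f}.npz'))
def K(c): return np.array([[c['fx'],0,c['cx']],[0,c['fy'],c['cy']],[0,0,1]],float)
def ray(c,u,v):
    p=cv2.undistortPoints(np.array([[[u,v]]],float),K(c),np.asarray(c['distortion'],float))[0,0]
    return np.array([p[0],p[1],1.])
def px(c,u,v):
    d=float(c['depth'][int(round(v)),int(round(u))]); R=np.asarray(c['R']);return R.T@(ray(c,u,v)*d-np.asarray(c['t']))
def pz(c,u,v,z):
    R=np.asarray(c['R']);o=-R.T@np.asarray(c['t']);d=R.T@ray(c,u,v);return o+d*(z-o[2])/d[2]
def cloud(c):
    v,u=np.nonzero(c['depth']>0)
    p=cv2.undistortPoints(np.stack([u,v],1).astype(float)[:,None],K(c),np.asarray(c['distortion'],float))[:,0]
    d=c['depth'][v,u][:,None]; P=np.hstack([p,np.ones((len(p),1))])*d
    return u,v,(P-np.asarray(c['t']))@np.asarray(c['R'])
def proj(c,X):
    R=np.asarray(c['R']);q,_=cv2.projectPoints(np.asarray(X,float).reshape(-1,3),cv2.Rodrigues(R)[0],np.asarray(c['t'],float),K(c),np.asarray(c['distortion'],float));return q[:,0]
E
python3 - <<'E'
from h import *
a=cap('top','t0');b=cap('side','s0')
for c in (a,b): print(-np.asarray(c['R']).T@c['t'], np.asarray(c['R'])[2])
print(r.get_state())
E
```

```text
[ 0.49602246 -0.04488807  1.09699963] [ 0.10224099  0.0011262  -0.99475902]
[-0.00524884  0.76949     0.73682446] [ 0.50977881 -0.69713601 -0.50411005]
{'time_s': 0.1, 'joints': array([-4.65754621e+01,  2.05864169e+01,  6.38685202e-01, -1.85220666e-02,
       -7.01355124e+01, -1.65058148e+01]), 'qd': array([ 7.33179835e-05, -4.54640671e-03,  1.37986001e-01,  8.56598583e-02,
       -1.40747657e-02, -4.17298737e-02]), 'joint_torque': array([-1.57910941e-03, -5.84163451e+01,  2.93751562e+01,  7.01555997e+00,
        1.01693204e-02, -5.47569960e-05]), 'tcp_pos': array([ 0.30537275, -0.60150987,  0.24472164]), 'eef_rot': array([ 1.79915239e+02, -6.95762945e-03, -1.53087578e+02]), 'contact_force': array([ 0.42010987,  0.15409348, -0.31559767]), 'moment': array([-0.00568163, -0.04437492, -0.00507327]), 'gripper_width': 0.08771446184732028}
```

View pics/t0.png

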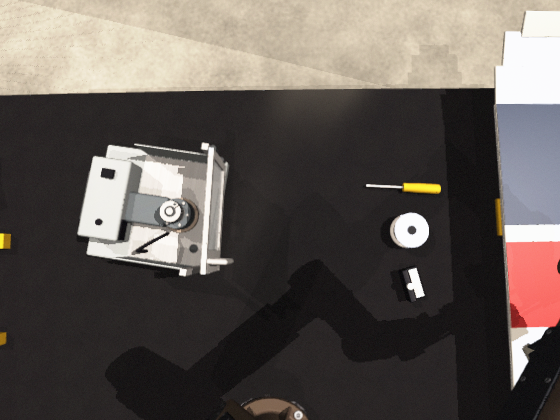

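View pics/s0.png

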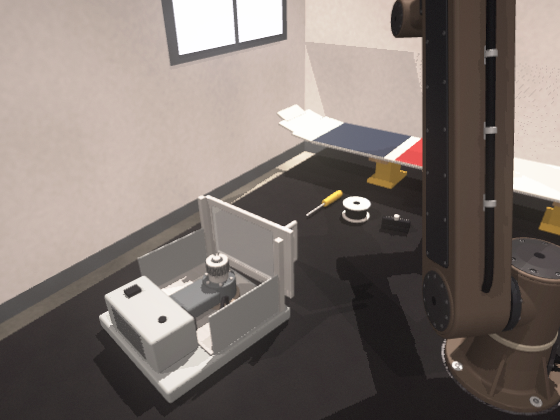

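The top view shows the grinder at the left, with its front facing image right (world −y). The cap is at about (171,212), the door posts at (207,147) and (183,270), and the handle at (228,262). The hinge is at the far end.

Run:
```python
from h import *
a=load('t0');u,v,P=cloud(a)
im=a['image'][130:290,70:250];cv2.imwrite('pics/c0.png',cv2.resize(im,None,fx=4,fy=4,interpolation=cv2.INTER_CUBIC)[:600])
for n,m in dict(cap=(P[:,2]>.12)&(abs(u-172)<18)&(abs(v-212)<18),high=(P[:,2]>.2)&(P[:,2]<.25)&(u>170)&(u<245)&(v<290)&(v>130)).items():
  Q=P[m];print(n,len(Q),Q.min(0),Q.max(0),np.median(Q,0))
  if n=='high':
    g=u[m]; 
    for vv in range(140,280,6):
      k=m&(v==vv); 
      if k.any(): print(vv,u[k].min(),u[k].max(),P[k].min(0).round(3),P[k].max(0).round(3))
  else: print(np.histogram(Q[:,2],bins=np.arange(.12,.18,.004)))
for uv in [(171,212),(228,262),(207,147)]: print(uv,px(a,*uv))
```

```text
cap 433 [0.56594308 0.1944797  0.12863936] [0.61781534 0.24748748 0.16720674] [0.59035367 0.21756373 0.15826201]
(array([  0,   0,   5,   8,  10,  10,  10,  12,  40, 228,  91,  19,   0,
         0]), array([0.12 , 0.124, 0.128, 0.132, 0.136, 0.14 , 0.144, 0.148, 0.152,
       0.156, 0.16 , 0.164, 0.168, 0.172, 0.176]))
high 1183 [0.44649023 0.07625749 0.20045006] [0.73255628 0.17790279 0.24041205] [0.56452782 0.118876   0.23460199]
146 202 215 [0.724 0.107 0.212] [0.73  0.131 0.237]
152 204 216 [0.711 0.106 0.206] [0.718 0.132 0.236]
158 208 215 [0.697 0.107 0.213] [0.703 0.118 0.237]
164 208 213 [0.684 0.108 0.23 ] [0.686 0.118 0.238]
170 207 213 [0.671 0.108 0.227] [0.673 0.12  0.237]
176 207 213 [0.658 0.109 0.222] [0.661 0.12  0.238]
182 206 211 [0.645 0.111 0.233] [0.645 0.122 0.238]
188 206 212 [0.631 0.111 0.224] [0.633 0.121 0.238]
194 206 211 [0.618 0.111 0.233] [0.619 0.122 0.239]
200 205 211 [0.606 0.112 0.226] [0.607 0.124 0.237]
206 205 211 [0.593 0.113 0.222] [0.594 0.124 0.237]
212 204 210 [0.58  0.114 0.227] [0.581 0.126 0.236]
218 204 210 [0.567 0.115 0.224] [0.568 0.125 0.237]
224 204 209 [0.554 0.116 0.228] [0.555 0.126 0.238]
230 203 209 [0.541 0.117 0.223] [0.542 0.127 0.236]
236 203 209 [0.529 0.117 0.224] [0.529 0.127 0.238]
242 202 208 [0.516 0.119 0.225] [0.516 0.129 0.237]
248 202 208 [0.503 0.119 0.22 ] [0.503 0.13  0.238]
254 201 209 [0.49  0.119 0.204] [0.491 0.132 0.236]
260 201 229 [0.477 0.077 0.201] [0.478 0.131 0.238]
266 201 208 [0.464 0.121 0.208] [0.465 0.131 0.237]
272 179 208 [0.451 0.122 0.201] [0.453 0.178 0.24 ]
(171, 212) [0.58797732 0.21711799 0.16249395]
(228, 262) [0.47261747 0.07688108 0.21384901]
(207, 147) [0.7217419  0.12008782 0.23734859]
```

View pics/c0.png

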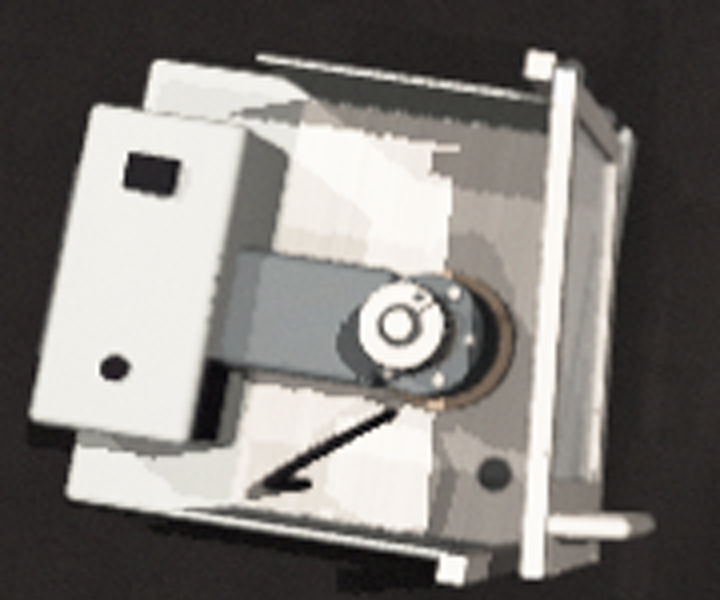

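Emit:
{"op": "step_arm", "data": {
  "increments": [
    {"tx": 4,"ty": 14,"tz": 7,"az": 2.5,"claw": 0.3},
    {"tx": 7,"ty": 28,"tz": 7,"az": 2.5,"claw": 0.3},
    {"tx": 7,"ty": 30,"tz": 7,"az": 2.5,"claw": 0.3},
    {"tx": 7,"ty": 30,"tz": 7,"az": 2.5,"claw": 0.3},
    {"tx": 7,"ty": 30,"tz": 7,"az": 2.5,"claw": 0.3},
    {"tx": 7,"ty": 30,"tz": 7,"az": 2.5,"claw": 0.3},
    {"tx": 7,"ty": 30,"tz": 7,"az": 2.5,"claw": 0.3},
    {"tx": 7,"ty": 30,"tz": 7,"az": 2.5,"claw": 0.3},
    {"tx": 7,"ty": 30,"tz": 7,"az": 2.5,"claw": 0.3},
    {"tx": 7,"ty": 30,"tz": 7,"az": 2.5,"claw": 0.3},
    {"tx": 7,"ty": 30,"tz": 0,"az": 2.5,"claw": 0.3},
    {"tx": 7,"ty": 30,"tz": 0,"az": 2.5,"claw": 0.3}
  ]
}}

```text
$.increments[0]: bad value
```

Emit:
{"op": "step_arm", "data": {
  "increments": [
    {"tx": 7,"ty": 30,"az": 2.5,"claw": 0.3},
    {"tx": 7,"ty": 30,"az": 2.5,"claw": 0.3},
    {"tx": 7,"ty": 30,"az": 2.5,"claw": 0.3},
    {"tx": 7,"ty": 30,"az": 2.5,"claw": 0.3},
    {"tx": 7,"ty": 30,"az": 2.5,"claw": 0.3},
    {"tx": 7,"ty": 30,"az": 2.5,"claw": 0.3},
    {"tx": 7,"ty": 30,"az": 2.5,"claw": 0.3},
    {"tx": 7,"ty": 30,"az": 2.5,"claw": 0.3},
    {"tx": 7,"ty": 30,"az": 2.5,"claw": 0.3},
    {"tx": 7,"ty": 30,"az": 2.5,"claw": 0.3},
    {"tx": 7,"ty": 20,"az": 2.5,"claw": 0.3},
    {"tx": 3,"ty": 10,"az": 2.3,"claw": 0.3}
  ]
}}

```text
$.increments[0]: bad value
```

Run:
```python
from h import *
a=load('t0')
p1=pz(a,70+540/4,130+65/4,.236);p2=pz(a,70+452/4,130+570/4,.236);print('posts',p1,p2,np.hypot(*(p1-p2)[:2]))
print(r.get_state())
```

```text
posts [0.7238285 0.1247331 0.236    ] [0.45208107 0.16902139 0.236     ] 0.27533273531266034
{'time_s': 0.1, 'joints': array([-4.65754621e+01,  2.05864169e+01,  6.38685202e-01, -1.85220666e-02,
       -7.01355124e+01, -1.65058148e+01]), 'qd': array([ 7.33179835e-05, -4.54640671e-03,  1.37986001e-01,  8.56598583e-02,
       -1.40747657e-02, -4.17298737e-02]), 'joint_torque': array([-1.57910941e-03, -5.84163451e+01,  2.93751562e+01,  7.01555997e+00,
        1.01693204e-02, -5.47569960e-05]), 'tcp_pos': array([ 0.30537275, -0.60150987,  0.24472164]), 'eef_rot': array([ 1.79915239e+02, -6.95762945e-03, -1.53087578e+02]), 'contact_force': array([ 0.42010987,  0.15409348, -0.31559767]), 'moment': array([-0.00568163, -0.04437492, -0.00507327]), 'gripper_width': 0.08771446184732028}
```

Emit:
{"op": "step_arm", "data": {
  "increments": [
    {"tx": 4,"ty": 14,"tz": 7,"ax": 0,"ay": 0,"az": 2.5,"claw": 0.3},
    {"tx": 7,"ty": 28,"tz": 7,"ax": 0,"ay": 0,"az": 2.5,"claw": 0.3},
    {"tx": 7,"ty": 30,"tz": 7,"ax": 0,"ay": 0,"az": 2.5,"claw": 0.3},
    {"tx": 7,"ty": 30,"tz": 7,"ax": 0,"ay": 0,"az": 2.5,"claw": 0.3},
    {"tx": 7,"ty": 30,"tz": 7,"ax": 0,"ay": 0,"az": 2.5,"claw": 0.3},
    {"tx": 7,"ty": 30,"tz": 7,"ax": 0,"ay": 0,"az": 2.5,"claw": 0.3},
    {"tx": 7,"ty": 30,"tz": 7,"ax": 0,"ay": 0,"az": 2.5,"claw": 0.3},
    {"tx": 7,"ty": 30,"tz": 7,"ax": 0,"ay": 0,"az": 2.5,"claw": 0.3},
    {"tx": 7,"ty": 30,"tz": 7,"ax": 0,"ay": 0,"az": 2.5,"claw": 0.3},
    {"tx": 7,"ty": 30,"tz": 7,"ax": 0,"ay": 0,"az": 2.5,"claw": 0.3},
    {"tx": 7,"ty": 30,"tz": 0,"ax": 0,"ay": 0,"az": 2.5,"claw": 0.3},
    {"tx": 7,"ty": 30,"tz": 0,"ax": 0,"ay": 0,"az": 2.5,"claw": 0.3}
  ]
}}

```text
time_s: 1.3
tcp_pos: [0.3864, -0.2582, 0.3161]
eef_rot: [-179.9, 0.0, -122.9]
contact_force: [0.1, -0.4, 0.4]
gripper_width: 0.0568
```

Emit:
{"op": "step_arm", "data": {
  "increments": [
    {"tx": 8,"ty": 31,"tz": 0,"ax": 0,"ay": 0,"az": 2.5,"claw": 0.3},
    {"tx": 8,"ty": 31,"tz": 0,"ax": 0,"ay": 0,"az": 2.5,"claw": 0.3},
    {"tx": 8,"ty": 31,"tz": 0,"ax": 0,"ay": 0,"az": 2.5,"claw": 0.3},
    {"tx": 8,"ty": 31,"tz": 0,"ax": 0,"ay": 0,"az": 2.5,"claw": 0.3},
    {"tx": 8,"ty": 31,"tz": 0,"ax": 0,"ay": 0,"az": 2.5,"claw": 0.3},
    {"tx": 8,"ty": 31,"tz": 0,"ax": 0,"ay": 0,"az": 2.5,"claw": 0.3},
    {"tx": 8,"ty": 31,"tz": 0,"ax": 0,"ay": 0,"az": 2.5,"claw": 0.3},
    {"tx": 8,"ty": 31,"tz": 0,"ax": 0,"ay": 0,"az": 2.5,"claw": 0.3},
    {"tx": 8,"ty": 31,"tz": 0,"ax": 0,"ay": 0,"az": 2.5,"claw": 0.3},
    {"tx": 8,"ty": 31,"tz": 0,"ax": 0,"ay": 0,"az": 2.5,"claw": 0.3},
    {"tx": 6,"ty": 20,"tz": 0,"ax": 0,"ay": 0,"az": 2.5,"claw": 0.3},
    {"tx": 2,"ty": 8,"tz": 0,"ax": 0,"ay": 0,"az": 2.1,"claw": 0.3}
  ]
}}

```text
time_s: 2.5
tcp_pos: [0.4744, 0.08, 0.3155]
eef_rot: [180.0, 0.0, -93.2]
contact_force: [0.4, 0.0, 0.3]
gripper_width: 0.0571
```

Emit:
{"op": "step_arm", "data": {
  "increments": [
    {"tx": 0,"ty": 0,"tz": 0,"ax": 0,"ay": 0,"az": 0,"claw": 0.3},
    {"tx": 0,"ty": 0,"tz": 0,"ax": 0,"ay": 0,"az": 0,"claw": 0.3}
  ]
}}

```text
time_s: 2.7
tcp_pos: [0.4741, 0.0777, 0.3156]
eef_rot: [180.0, -0.0, -93.5]
contact_force: [-0.3, -0.1, 0.4]
gripper_width: 0.057
```

Run:
```python
from h import *
a=cap('top','t1');b=cap('side','s1')
s=r.get_state();print(s['tcp_pos'],s['eef_rot'],s['joints'])
T=s['tcp_pos']
for c in(a,b): print(proj(c,[T,[.4745,.0815,.226],[.4745,.0815,.2]]))
i=cv2.resize(b['image'][150:320,180:390],None,fx=3.5,fy=3.5);cv2.imwrite('pics/c1.png',i)
```

```text
[0.47418547 0.07734333 0.31572806] [-1.79989533e+02  7.95198468e-03 -9.35504864e+01] [ 3.27922985e+01 -5.55790892e-01 -1.62752543e+01 -2.09915045e-04
 -7.42673928e+01 -3.63427287e+01]
[[220.44512698 262.66958599]
 [225.06203804 261.29458325]
 [226.77307457 260.98373789]]
[[295.27538648 186.76766074]
 [294.1880448  222.90793412]
 [294.22216537 232.58177385]]
```

View pics/c1.png

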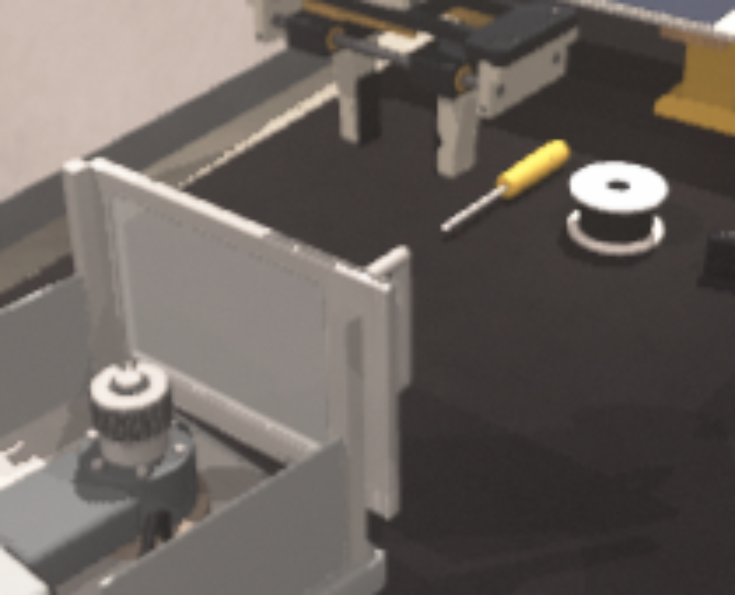

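The side crop shows the handle's top at (400,250), directly under the midpoint between the fingers at (360–455, 130). That agrees with the projected position. I'll descend and grip.

Emit:
{"op": "step_arm", "data": {
  "increments": [
    {"tx": 0,"ty": 4,"tz": -15,"ax": 0,"ay": 0,"az": 0,"claw": 0.3},
    {"tx": 0,"ty": 0,"tz": -20,"ax": 0,"ay": 0,"az": 0,"claw": 0.3},
    {"tx": 0,"ty": 0,"tz": -20,"ax": 0,"ay": 0,"az": 0,"claw": 0.3},
    {"tx": 0,"ty": 0,"tz": -20,"ax": 0,"ay": 0,"az": 0,"claw": 0.3},
    {"tx": 0,"ty": 0,"tz": -20,"ax": 0,"ay": 0,"az": 0,"claw": 0.3},
    {"tx": 0,"ty": 0,"tz": -13,"ax": 0,"ay": 0,"az": 0,"claw": 0.3},
    {"tx": 0,"ty": 0,"tz": -6,"ax": 0,"ay": 0,"az": 0,"claw": 0.3},
    {"tx": 0,"ty": 0,"tz": 0,"ax": 0,"ay": 0,"az": 0,"claw": 0.3}
  ]
}}

```text
time_s: 3.6
tcp_pos: [0.4742, 0.0814, 0.2012]
eef_rot: [179.9, -0.0, -93.5]
contact_force: [-1.2, -0.2, 0.3]
gripper_width: 0.0569
```

Emit:
{"op": "step_arm", "data": {
  "increments": [
    {"tx": 0,"ty": 0,"tz": 0,"ax": 0,"ay": 0,"az": 0,"claw": -1},
    {"tx": 0,"ty": 0,"tz": 0,"ax": 0,"ay": 0,"az": 0,"claw": -1},
    {"tx": 0,"ty": 0,"tz": 0,"ax": 0,"ay": 0,"az": 0,"claw": -1},
    {"tx": 0,"ty": 0,"tz": 0,"ax": 0,"ay": 0,"az": 0,"claw": -1},
    {"tx": 0,"ty": 0,"tz": 0,"ax": 0,"ay": 0,"az": 0,"claw": -1},
    {"tx": 0,"ty": 0,"tz": 0,"ax": 0,"ay": 0,"az": 0,"claw": -1}
  ],
  "newtons": 15
}}

```text
time_s: 4.2
tcp_pos: [0.4746, 0.0822, 0.2017]
eef_rot: [-180.0, 0.0, -93.5]
contact_force: [0.0, 0.4, 0.9]
gripper_width: 0.0149
```

Run:
```python
from h import *
H=np.array([.722,.111])
s=r.get_state();print(s['tcp_pos'],s['eef_rot'],s['joints'],s['contact_force'],s['moment'],s['gripper_width'])
p=s['tcp_pos'][:2]-H
prev=p
for k in range(0,83,3):
  t=np.radians(k+3);R=np.array([[np.cos(t),-np.sin(t)],[np.sin(t),np.cos(t)]]);q=R@p
  print(k+3,((q-prev)*1e3).round(1),(q+H).round(3));prev=q
```

```text
[0.4745883  0.08221226 0.20165731] [-1.79991594e+02  5.19157990e-03 -9.34774982e+01] [ 3.32947190e+01  4.19111041e+00 -2.67114985e+01  1.01846360e-03
 -5.90875495e+01 -3.67727407e+01] [0.02501961 0.43288169 0.94812148] [-0.00265531  0.1072901  -0.03174825] 0.01487025858317946
3 [  1.8 -12.9] [0.476 0.069]
6 [  2.5 -12.8] [0.479 0.057]
9 [  3.2 -12.6] [0.482 0.044]
12 [  3.8 -12.5] [0.486 0.031]
15 [  4.5 -12.2] [0.49  0.019]
18 [  5.1 -12. ] [0.496 0.007]
21 [  5.7 -11.7] [ 0.501 -0.005]
24 [  6.3 -11.4] [ 0.508 -0.016]
27 [  6.9 -11. ] [ 0.515 -0.027]
30 [  7.5 -10.7] [ 0.522 -0.038]
33 [  8.1 -10.3] [ 0.53  -0.048]
36 [ 8.6 -9.8] [ 0.539 -0.058]
39 [ 9.1 -9.4] [ 0.548 -0.067]
42 [ 9.6 -8.9] [ 0.557 -0.076]
45 [10.  -8.4] [ 0.567 -0.084]
48 [10.4 -7.8] [ 0.578 -0.092]
51 [10.8 -7.3] [ 0.589 -0.099]
54 [11.2 -6.7] [ 0.6   -0.106]
57 [11.5 -6.1] [ 0.611 -0.112]
60 [11.8 -5.5] [ 0.623 -0.118]
63 [12.1 -4.9] [ 0.635 -0.123]
66 [12.3 -4.2] [ 0.648 -0.127]
69 [12.5 -3.6] [ 0.66 -0.13]
72 [12.7 -2.9] [ 0.673 -0.133]
75 [12.8 -2.2] [ 0.686 -0.135]
78 [12.9 -1.6] [ 0.699 -0.137]
81 [13.  -0.9] [ 0.712 -0.138]
84 [13.  -0.2] [ 0.725 -0.138]
```

Emit:
{"op": "step_arm", "data": {
  "increments": [
    {"tx": 0,"ty": 0,"tz": 0,"ax": 0,"ay": 0,"az": 0,"claw": -1},
    {"tx": 0,"ty": 0,"tz": 0,"ax": 0,"ay": 0,"az": 0,"claw": -1},
    {"tx": 1.8,"ty": -12.9,"tz": 0,"ax": 0,"ay": 0,"az": 3,"claw": -1},
    {"tx": 2.5,"ty": -12.8,"tz": 0,"ax": 0,"ay": 0,"az": 3,"claw": -1},
    {"tx": 3.2,"ty": -12.6,"tz": 0,"ax": 0,"ay": 0,"az": 3,"claw": -1},
    {"tx": 3.8,"ty": -12.5,"tz": 0,"ax": 0,"ay": 0,"az": 3,"claw": -1}
  ],
  "newtons": 15
}}

```text
time_s: 4.8
tcp_pos: [0.486, 0.031, 0.2016]
eef_rot: [-180.0, 0.0, -81.3]
contact_force: [0.7, 1.0, 0.2]
gripper_width: 0.0114
```

Emit:
{"op": "step_arm", "data": {
  "increments": [
    {"tx": 4.5,"ty": -12.2,"tz": 0,"ax": 0,"ay": 0,"az": 3,"claw": -1},
    {"tx": 5.1,"ty": -12,"tz": 0,"ax": 0,"ay": 0,"az": 3,"claw": -1},
    {"tx": 5.7,"ty": -11.7,"tz": 0,"ax": 0,"ay": 0,"az": 3,"claw": -1},
    {"tx": 6.3,"ty": -11.4,"tz": 0,"ax": 0,"ay": 0,"az": 3,"claw": -1},
    {"tx": 6.9,"ty": -11,"tz": 0,"ax": 0,"ay": 0,"az": 3,"claw": -1},
    {"tx": 7.5,"ty": -10.7,"tz": 0,"ax": 0,"ay": 0,"az": 3,"claw": -1},
    {"tx": 8.1,"ty": -10.3,"tz": 0,"ax": 0,"ay": 0,"az": 3,"claw": -1},
    {"tx": 8.6,"ty": -9.8,"tz": 0,"ax": 0,"ay": 0,"az": 3,"claw": -1}
  ]
}}

```text
time_s: 5.6
tcp_pos: [0.5397, -0.0578, 0.2016]
eef_rot: [-179.9, -0.0, -57.4]
contact_force: [1.7, 2.0, -1.7]
gripper_width: 0.0118
```

Emit:
{"op": "step_arm", "data": {
  "increments": [
    {"tx": 9.1,"ty": -9.4,"tz": 0,"ax": 0,"ay": 0,"az": 3,"claw": -1},
    {"tx": 9.6,"ty": -8.9,"tz": 0,"ax": 0,"ay": 0,"az": 3,"claw": -1},
    {"tx": 10,"ty": -8.4,"tz": 0,"ax": 0,"ay": 0,"az": 3,"claw": -1},
    {"tx": 10.4,"ty": -7.8,"tz": 0,"ax": 0,"ay": 0,"az": 3,"claw": -1},
    {"tx": 10.8,"ty": -7.3,"tz": 0,"ax": 0,"ay": 0,"az": 3,"claw": -1},
    {"tx": 11.2,"ty": -6.7,"tz": 0,"ax": 0,"ay": 0,"az": 3,"claw": -1},
    {"tx": 11.5,"ty": -6.1,"tz": 0,"ax": 0,"ay": 0,"az": 3,"claw": -1},
    {"tx": 11.8,"ty": -5.5,"tz": 0,"ax": 0,"ay": 0,"az": 3,"claw": -1}
  ]
}}

```text
time_s: 6.4
tcp_pos: [0.6246, -0.1172, 0.2016]
eef_rot: [-179.9, -0.1, -33.3]
contact_force: [1.8, 5.9, 1.1]
gripper_width: 0.0116
```

Emit:
{"op": "step_arm", "data": {
  "increments": [
    {"tx": 12.1,"ty": -4.9,"tz": 0,"ax": 0,"ay": 0,"az": 3,"claw": -1},
    {"tx": 12.3,"ty": -4.2,"tz": 0,"ax": 0,"ay": 0,"az": 3,"claw": -1},
    {"tx": 12.5,"ty": -3.6,"tz": 0,"ax": 0,"ay": 0,"az": 3,"claw": -1},
    {"tx": 12.7,"ty": -2.9,"tz": 0,"ax": 0,"ay": 0,"az": 3,"claw": -1},
    {"tx": 12.8,"ty": -2.2,"tz": 0,"ax": 0,"ay": 0,"az": 3,"claw": -1},
    {"tx": 12.9,"ty": -1.6,"tz": 0,"ax": 0,"ay": 0,"az": 3,"claw": -1},
    {"tx": 13,"ty": -0.9,"tz": 0,"ax": 0,"ay": 0,"az": 3,"claw": -1},
    {"tx": 0,"ty": 0,"tz": 0,"ax": 0,"ay": 0,"az": 0,"claw": -1},
    {"tx": 0,"ty": 0,"tz": 0,"ax": 0,"ay": 0,"az": 0,"claw": -1}
  ]
}}

```text
time_s: 7.3
tcp_pos: [0.7128, -0.1368, 0.2016]
eef_rot: [-179.9, -0.1, -12.4]
contact_force: [0.8, 5.1, 2.7]
gripper_width: 0.0119
```

Run:
```python
from h import *
a=cap('top','t2');s=r.get_state();print(s)
cv2.imwrite('pics/c2.png',cv2.resize(a['image'][100:300,50:450],None,fx=2,fy=2))
```

```text
{'time_s': 7.35, 'joints': array([ 4.42852439e+00,  2.66807641e+01,  4.43098135e+00, -6.15712857e-02,
       -6.76388705e+01,  7.31572374e+01]), 'qd': array([-0.03448419, -0.26197012, -0.30079031, -0.06404483,  0.02274274,
       -0.07985032]), 'joint_torque': array([-3.95866826e+00, -6.41286063e+01,  2.75265706e+01,  7.99968123e+00,
       -2.68224254e-01,  6.09818171e-02]), 'tcp_pos': array([ 0.71252384, -0.13683379,  0.20157217]), 'eef_rot': array([-1.79913199e+02, -9.00474686e-02, -1.24376754e+01]), 'contact_force': array([0.76470047, 5.57917338, 2.09880557]), 'moment': array([ 1.75640103, -0.0987685 , -0.02793803]), 'gripper_width': 0.011533484988382154}
```

View pics/c2.png

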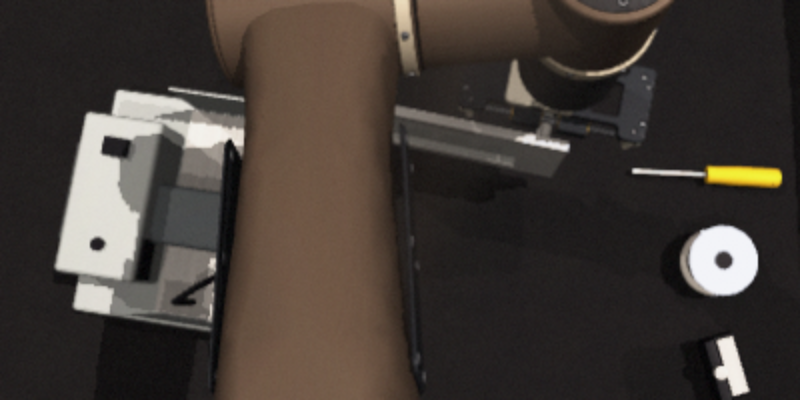

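The door now stands along about (395,105)–(570,150) in the crop, roughly 1.5 rad open, and the gripper is on the handle. The driver, reel and guide are undisturbed. I'll release the handle, rise and go to the cap.

Emit:
{"op": "step_arm", "data": {
  "increments": [
    {"tx": 0,"ty": 0,"tz": 0,"ax": 0,"ay": 0,"az": 0,"claw": 0.3},
    {"tx": 0,"ty": 0,"tz": 0,"ax": 0,"ay": 0,"az": 0,"claw": 0.3},
    {"tx": 0,"ty": 0,"tz": 0,"ax": 0,"ay": 0,"az": 0,"claw": 0.3},
    {"tx": 0,"ty": 0,"tz": 0,"ax": 0,"ay": 0,"az": 0,"claw": 0.3},
    {"tx": 0,"ty": 0,"tz": 0,"ax": 0,"ay": 0,"az": 0,"claw": 0.3},
    {"tx": 0,"ty": 0,"tz": 10,"ax": 0,"ay": 0,"az": 0,"claw": 0.3},
    {"tx": 0,"ty": 0,"tz": 20,"ax": 0,"ay": 0,"az": 0,"claw": 0.3},
    {"tx": 0,"ty": 0,"tz": 25,"ax": 0,"ay": 0,"az": 0,"claw": 0.3},
    {"tx": 0,"ty": 0,"tz": 25,"ax": 0,"ay": 0,"az": 0,"claw": 0.3},
    {"tx": 0,"ty": 0,"tz": 25,"ax": 0,"ay": 0,"az": 0,"claw": 0.3},
    {"tx": 0,"ty": 0,"tz": 15,"ax": 0,"ay": 0,"az": 0,"claw": 0.3},
    {"tx": 0,"ty": 0,"tz": 0,"ax": 0,"ay": 0,"az": 0,"claw": 0.3}
  ]
}}

```text
time_s: 8.55
tcp_pos: [0.7122, -0.1385, 0.3258]
eef_rot: [-180.0, -0.3, -12.5]
contact_force: [-0.5, 0.1, 0.3]
gripper_width: 0.0568
```

Emit:
{"op": "step_arm", "data": {
  "increments": [
    {"tx": -4,"ty": 10,"tz": 0,"ax": 0,"ay": 0,"az": 4,"claw": 1},
    {"tx": -7,"ty": 20,"tz": 0,"ax": 0,"ay": 0,"az": 7,"claw": 1},
    {"tx": -7,"ty": 20,"tz": 0,"ax": 0,"ay": 0,"az": 7,"claw": 1},
    {"tx": -7,"ty": 20,"tz": 0,"ax": 0,"ay": 0,"az": 7,"claw": 1},
    {"tx": -7,"ty": 20,"tz": 0,"ax": 0,"ay": 0,"az": 7,"claw": 1},
    {"tx": -7,"ty": 20,"tz": 0,"ax": 0,"ay": 0,"az": 7,"claw": 1},
    {"tx": -7,"ty": 20,"tz": 0,"ax": 0,"ay": 0,"az": 7,"claw": 1},
    {"tx": -7,"ty": 20,"tz": 0,"ax": 0,"ay": 0,"az": 7,"claw": 1},
    {"tx": -7,"ty": 20,"tz": 0,"ax": 0,"ay": 0,"az": 7,"claw": 1},
    {"tx": -7,"ty": 20,"tz": 0,"ax": 0,"ay": 0,"az": 7,"claw": 1},
    {"tx": -7,"ty": 20,"tz": 0,"ax": 0,"ay": 0,"az": 7,"claw": 1},
    {"tx": -7,"ty": 20,"tz": 0,"ax": 0,"ay": 0,"az": 7,"claw": 1}
  ]
}}

```text
time_s: 9.75
tcp_pos: [0.6296, 0.0926, 0.3212]
eef_rot: [-180.0, 0.0, 68.8]
contact_force: [0.3, 0.6, 0.1]
gripper_width: 0.0876
```

Run:
```python
from h import *
a=load('t0');print(pz(a,170,211.25,.166),pz(a,170,211.3,.16))
b=load('s0');print('side spindle top',pz(b,180+128/3.5,150+365/3.5,.166))
c=cap('top','t3');cv2.imwrite('pics/c3.png',cv2.resize(c['image'][100:300,50:320],None,fx=2.9,fy=2.9))
s=r.get_state();print(s['tcp_pos'],s['eef_rot'],s['joints'],s['contact_force'])
```

```text
[0.58940596 0.21849708 0.166     ] [0.58989054 0.22019248 0.16      ]
side spindle top [0.5978402  0.21303091 0.166     ]
[0.62892832 0.09489272 0.32129778] [-1.79955147e+02 -3.11920784e-02  6.93041591e+01] [ 2.60988003e+01  1.48238250e+01  2.38508087e+00 -5.53454883e-02
 -7.75692323e+01  1.33217288e+02] [-0.29047074  0.20240252 -0.47581674]
```

View pics/c3.png

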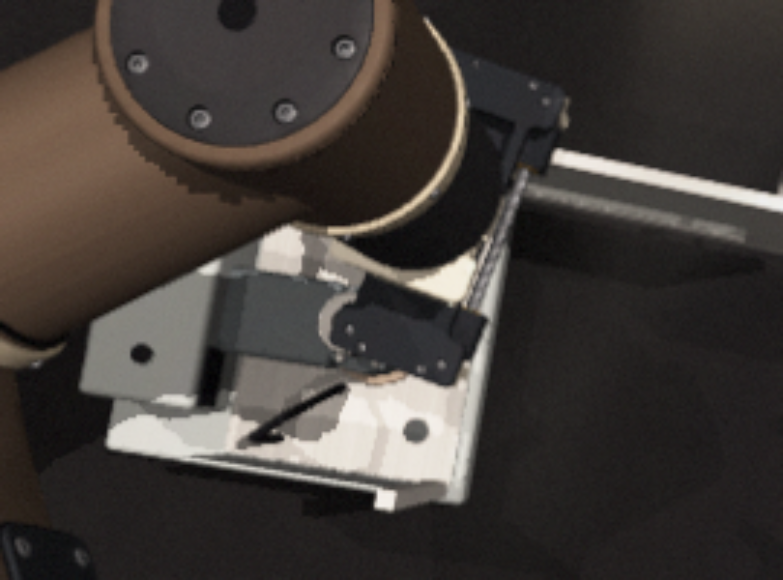

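Emit:
{"op": "step_arm", "data": {
  "increments": [
    {"tx": -6,"ty": 20,"tz": 0,"ax": 0,"ay": 0,"az": 7,"claw": 1},
    {"tx": -6,"ty": 20,"tz": 0,"ax": 0,"ay": 0,"az": 7,"claw": 1},
    {"tx": -6,"ty": 20,"tz": -10,"ax": 0,"ay": 0,"az": 7,"claw": 1},
    {"tx": -6,"ty": 20,"tz": -20,"ax": 0,"ay": 0,"az": 7,"claw": 1},
    {"tx": -6,"ty": 20,"tz": -25,"ax": 0,"ay": 0,"az": 7,"claw": 1},
    {"tx": -6,"ty": 16,"tz": -25,"ax": 0,"ay": 0,"az": 4,"claw": 1},
    {"tx": -2,"ty": 6,"tz": -20,"ax": 0,"ay": 0,"az": 0,"claw": 1},
    {"tx": 0,"ty": 0,"tz": 0,"ax": 0,"ay": 0,"az": 0,"claw": 1},
    {"tx": 0,"ty": 0,"tz": 0,"ax": 0,"ay": 0,"az": 0,"claw": 1}
  ]
}}

```text
time_s: 10.7
tcp_pos: [0.5924, 0.2136, 0.2218]
eef_rot: [-180.0, 0.0, 107.5]
contact_force: [-0.2, -0.3, 0.9]
gripper_width: 0.0875
```

Run:
```python
from h import *
from scipy.optimize import least_squares
for f in('t0','s0'):
  c=load(f);u,v,P=cloud(c)
  m=(np.hypot(P[:,0]-.592,P[:,1]-.219)<.034)
  T=P[m&(P[:,2]>.153)&(P[:,2]<.1625)]
  W=P[m&(P[:,2]>.132)&(P[:,2]<.152)]
  print(f,len(T),cv2.minEnclosingCircle(T[:,:2].astype(np.float32)),np.median(T[:,2]))
  if len(W)>20:
    s=least_squares(lambda q:np.hypot(W[:,0]-q[0],W[:,1]-q[1])-.026,[.59,.22],loss='soft_l1',f_scale=.001);print(' wall',len(W),s.x,np.abs(s.fun).mean())
b=cap('side','s4');s=r.get_state();print(s['tcp_pos'],s['eef_rot'],s['joints'])
cv2.imwrite('pics/c4.png',cv2.resize(b['image'][180:320,130:330],None,fx=4,fy=4))
```

```text
t0 339 ((0.5908054709434509, 0.22101178765296936), 0.026636315509676933) 0.15847211334067665
 wall 50 [0.59231226 0.22204906] 0.0004447204906485294
s0 238 ((0.5895544290542603, 0.22300948202610016), 0.027097538113594055) 0.16047416148812338
 wall 162 [0.59196969 0.22132361] 0.0008848697119722551
[0.59286896 0.21359809 0.22264452] [1.79939044e+02 1.20309351e-02 1.07494346e+02] [ 3.75519978e+01  1.71930852e+01 -7.26450484e+00  3.53969901e-02
 -6.54892811e+01  1.59927685e+02]
```

View pics/c4.png

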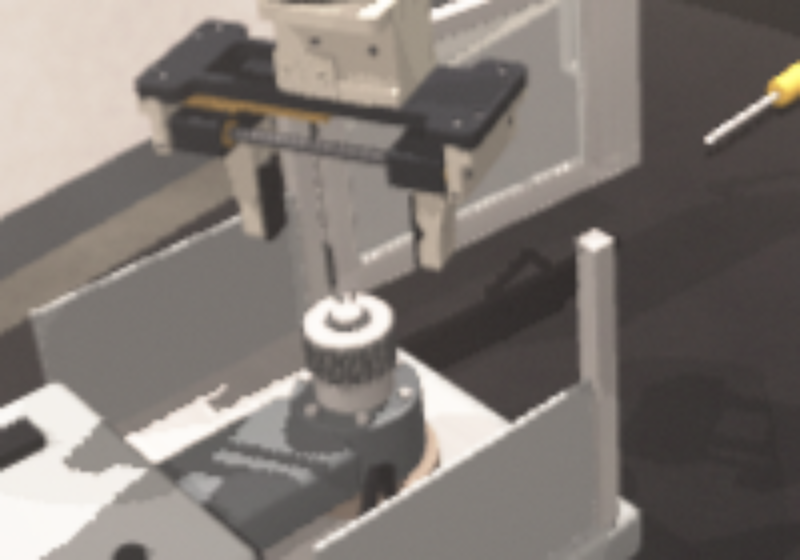

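The gripper sits above the cap, whose top is at (348,310) in the crop. The finger midpoint is slightly off, as the cloud fit of the cap at (0.5915, 0.2213) also shows. I'll correct and descend.

Emit:
{"op": "step_arm", "data": {
  "increments": [
    {"tx": -1,"ty": 7.7,"tz": 0,"ax": 0,"ay": 0,"az": 0,"claw": 1},
    {"tx": 0,"ty": 0,"tz": -10,"ax": 0,"ay": 0,"az": 0,"claw": 1},
    {"tx": 0,"ty": 0,"tz": -15,"ax": 0,"ay": 0,"az": 0,"claw": 1},
    {"tx": 0,"ty": 0,"tz": -15,"ax": 0,"ay": 0,"az": 0,"claw": 1},
    {"tx": 0,"ty": 0,"tz": -15,"ax": 0,"ay": 0,"az": 0,"claw": 1},
    {"tx": 0,"ty": 0,"tz": -12,"ax": 0,"ay": 0,"az": 0,"claw": 1},
    {"tx": 0,"ty": 0,"tz": -9,"ax": 0,"ay": 0,"az": 0,"claw": 1},
    {"tx": 0,"ty": 0,"tz": 0,"ax": 0,"ay": 0,"az": 0,"claw": 1},
    {"tx": 0,"ty": 0,"tz": 0,"ax": 0,"ay": 0,"az": 0,"claw": 1}
  ]
}}

```text
time_s: 11.65
tcp_pos: [0.5915, 0.2216, 0.1458]
eef_rot: [180.0, 0.0, 107.5]
contact_force: [-0.6, -0.1, -0.2]
gripper_width: 0.0876
```

Emit:
{"op": "step_arm", "data": {
  "increments": [
    {"tx": 0,"ty": 0,"tz": 0,"ax": 0,"ay": 0,"az": 0,"claw": -1},
    {"tx": 0,"ty": 0,"tz": 0,"ax": 0,"ay": 0,"az": 0,"claw": -1},
    {"tx": 0,"ty": 0,"tz": 0,"ax": 0,"ay": 0,"az": 0,"claw": -1},
    {"tx": 0,"ty": 0,"tz": 0,"ax": 0,"ay": 0,"az": 0,"claw": -1},
    {"tx": 0,"ty": 0,"tz": 0,"ax": 0,"ay": 0,"az": 0,"claw": -1},
    {"tx": 0,"ty": 0,"tz": 0,"ax": 0,"ay": 0,"az": 0,"claw": -1},
    {"tx": 0,"ty": 0,"tz": 0,"ax": 0,"ay": 0,"az": 0,"claw": -1},
    {"tx": 0,"ty": 0,"tz": 0,"ax": 0,"ay": 0,"az": 0,"claw": -1},
    {"tx": 0,"ty": 0,"tz": 0,"ax": 0,"ay": 0,"az": 0,"claw": -1}
  ],
  "newtons": 25
}}

```text
time_s: 12.55
tcp_pos: [0.5916, 0.2217, 0.1458]
eef_rot: [180.0, -0.0, 107.5]
contact_force: [2.2, 0.7, 0.6]
gripper_width: 0.0518
```

```bash
cat > st.py <<'E'
from h import *
s=r.get_state()
for k in('time_s','tcp_pos','eef_rot','joints','contact_force','moment','gripper_width'): print(k,np.round(s[k],4))
E
python3 st.py
```

```text
time_s 12.55
tcp_pos [0.5916 0.2217 0.1458]
eef_rot [ 1.799564e+02 -2.700000e-03  1.075193e+02]
joints [ 3.822160e+01  2.094600e+01 -1.255550e+01  1.540000e-02 -5.645670e+01
  1.592892e+02]
contact_force [2.2384 0.7203 0.5808]
moment [ 0.0092 -0.8235  0.0505]
gripper_width 0.0518
```

Good grasp: width is 51.8 mm, the side force is small and the tool is centred. Turning clockwise.

Emit:
{"op": "step_arm", "data": {
  "increments": [
    {"tx": 0,"ty": 0,"tz": 0,"ax": 0,"ay": 0,"az": -2,"claw": -1},
    {"tx": 0,"ty": 0,"tz": -0.04,"ax": 0,"ay": 0,"az": -5,"claw": -1},
    {"tx": 0,"ty": 0,"tz": -0.04,"ax": 0,"ay": 0,"az": -5,"claw": -1},
    {"tx": 0,"ty": 0,"tz": -0.04,"ax": 0,"ay": 0,"az": -5,"claw": -1},
    {"tx": 0,"ty": 0,"tz": -0.04,"ax": 0,"ay": 0,"az": -5,"claw": -1},
    {"tx": 0,"ty": 0,"tz": -0.04,"ax": 0,"ay": 0,"az": -5,"claw": -1},
    {"tx": 0,"ty": 0,"tz": -0.04,"ax": 0,"ay": 0,"az": -5,"claw": -1},
    {"tx": 0,"ty": 0,"tz": -0.04,"ax": 0,"ay": 0,"az": -5,"claw": -1}
  ],
  "newtons": 25
}}

```text
time_s: 13.35
tcp_pos: [0.5909, 0.2217, 0.1454]
eef_rot: [-180.0, 0.0, 70.3]
contact_force: [-1.4, 1.2, 2.7]
gripper_width: 0.0515
```

```bash
python3 st.py
```

```text
time_s 13.35
tcp_pos [0.5909 0.2217 0.1454]
eef_rot [-1.799696e+02  2.200000e-03  7.032380e+01]
joints [ 3.824640e+01  2.094700e+01 -1.259540e+01 -2.950000e-02 -5.647560e+01
  1.220936e+02]
contact_force [-1.3684  1.1582  2.7284]
moment [0.3283 0.4636 0.1362]
gripper_width 0.0515
```

Emit:
{"op": "step_arm", "data": {
  "increments": [
    {"tx": 0,"ty": 0,"tz": -0.04,"ax": 0,"ay": 0,"az": -5,"claw": -1},
    {"tx": 0,"ty": 0,"tz": -0.04,"ax": 0,"ay": 0,"az": -5,"claw": -1},
    {"tx": 0,"ty": 0,"tz": -0.04,"ax": 0,"ay": 0,"az": -5,"claw": -1},
    {"tx": 0,"ty": 0,"tz": -0.04,"ax": 0,"ay": 0,"az": -5,"claw": -1},
    {"tx": 0,"ty": 0,"tz": -0.04,"ax": 0,"ay": 0,"az": -5,"claw": -1},
    {"tx": 0,"ty": 0,"tz": -0.04,"ax": 0,"ay": 0,"az": -5,"claw": -1},
    {"tx": 0,"ty": 0,"tz": -0.04,"ax": 0,"ay": 0,"az": -5,"claw": -1},
    {"tx": 0,"ty": 0,"tz": -0.04,"ax": 0,"ay": 0,"az": -5,"claw": -1},
    {"tx": 0,"ty": 0,"tz": -0.04,"ax": 0,"ay": 0,"az": -5,"claw": -1},
    {"tx": 0,"ty": 0,"tz": -0.04,"ax": 0,"ay": 0,"az": -5,"claw": -1},
    {"tx": 0,"ty": 0,"tz": -0.04,"ax": 0,"ay": 0,"az": -5,"claw": -1},
    {"tx": 0,"ty": 0,"tz": -0.04,"ax": 0,"ay": 0,"az": -5,"claw": -1}
  ]
}}

```text
time_s: 14.55
tcp_pos: [0.5901, 0.2226, 0.1448]
eef_rot: [-179.9, 0.1, 10.3]
contact_force: [-4.9, 5.0, 3.3]
gripper_width: 0.0512
```

```bash
python3 st.py
```

```text
time_s 14.55
tcp_pos [0.5901 0.2226 0.1448]
eef_rot [-1.799155e+02  6.370000e-02  1.033590e+01]
joints [ 38.3089  20.9597 -12.6247  -0.1254 -56.4323  62.0963]
contact_force [-4.8665  5.019   3.3102]
moment [2.0317 1.9551 0.0883]
gripper_width 0.0512
```

Emit:
{"op": "step_arm", "data": {
  "increments": [
    {"tx": 0,"ty": 0,"tz": -0.04,"ax": 0,"ay": 0,"az": -5,"claw": -1},
    {"tx": 0,"ty": 0,"tz": -0.04,"ax": 0,"ay": 0,"az": -5,"claw": -1},
    {"tx": 0,"ty": 0,"tz": -0.04,"ax": 0,"ay": 0,"az": -5,"claw": -1},
    {"tx": 0,"ty": 0,"tz": -0.04,"ax": 0,"ay": 0,"az": -5,"claw": -1},
    {"tx": 0,"ty": 0,"tz": -0.04,"ax": 0,"ay": 0,"az": -5,"claw": -1},
    {"tx": 0,"ty": 0,"tz": -0.04,"ax": 0,"ay": 0,"az": -5,"claw": -1}
  ]
}}

```text
time_s: 15.15
tcp_pos: [0.5902, 0.2232, 0.1446]
eef_rot: [-179.9, 0.1, -19.7]
contact_force: [-4.9, 8.1, 2.3]
gripper_width: 0.0513
```

```bash
python3 st.py
```

```text
time_s 15.15
tcp_pos [0.5902 0.2232 0.1446]
eef_rot [-1.798992e+02  8.880000e-02 -1.965300e+01]
joints [ 38.335   20.9729 -12.6195  -0.1546 -56.3693  32.0976]
contact_force [-4.8858  8.0613  2.2838]
moment [2.7701 1.9626 0.1108]
gripper_width 0.0513
```

Emit:
{"op": "step_arm", "data": {
  "increments": [
    {"tx": -1,"ty": 1.2,"tz": -0.02,"ax": 0,"ay": 0,"az": -3,"claw": -1},
    {"tx": -0.8,"ty": 1,"tz": -0.02,"ax": 0,"ay": 0,"az": -3,"claw": -1},
    {"tx": 0,"ty": 0,"tz": -0.02,"ax": 0,"ay": 0,"az": -3,"claw": -1},
    {"tx": 0,"ty": 0,"tz": -0.02,"ax": 0,"ay": 0,"az": -3,"claw": -1},
    {"tx": 0,"ty": 0,"tz": -0.02,"ax": 0,"ay": 0,"az": -3,"claw": -1},
    {"tx": 0,"ty": 0,"tz": -0.02,"ax": 0,"ay": 0,"az": -3,"claw": -1}
  ]
}}

```text
time_s: 15.75
tcp_pos: [0.5902, 0.2238, 0.1446]
eef_rot: [-179.9, -0.1, -37.6]
contact_force: [4.5, -0.1, -0.6]
gripper_width: 0.0514
```

```bash
python3 st.py
```

```text
time_s 15.75
tcp_pos [0.5902 0.2238 0.1446]
eef_rot [-1.799405e+02 -5.200000e-02 -3.758950e+01]
joints [ 3.84794e+01  2.09376e+01 -1.27449e+01  4.35000e-02 -5.62472e+01
  1.39070e+01]
contact_force [ 4.4551 -0.1254 -0.5912]
moment [-0.1799 -1.5122  0.112 ]
gripper_width 0.0514
```

Emit:
{"op": "step_arm", "data": {
  "increments": [
    {"tx": 0,"ty": 0,"tz": -0.02,"ax": 0,"ay": 0,"az": -3,"claw": -1},
    {"tx": 0,"ty": 0,"tz": -0.02,"ax": 0,"ay": 0,"az": -3,"claw": -1},
    {"tx": 0,"ty": 0,"tz": -0.02,"ax": 0,"ay": 0,"az": -3,"claw": -1},
    {"tx": 0,"ty": 0,"tz": -0.02,"ax": 0,"ay": 0,"az": -3,"claw": -1},
    {"tx": 0,"ty": 0,"tz": -0.02,"ax": 0,"ay": 0,"az": -3,"claw": -1},
    {"tx": 0,"ty": 0,"tz": -0.02,"ax": 0,"ay": 0,"az": -3,"claw": -1}
  ]
}}

```text
time_s: 16.35
tcp_pos: [0.5905, 0.2241, 0.1446]
eef_rot: [-179.9, -0.0, -55.6]
contact_force: [5.0, 0.5, -2.4]
gripper_width: 0.0518
```

```bash
python3 st.py
```

```text
time_s 16.35
tcp_pos [0.5905 0.2241 0.1446]
eef_rot [-1.798868e+02 -3.100000e-02 -5.558770e+01]
joints [ 3.84814e+01  2.09536e+01 -1.27349e+01  4.69000e-02 -5.62008e+01
 -4.09510e+00]
contact_force [ 4.9817  0.5216 -2.4429]
moment [ 0.068  -1.8251  0.1424]
gripper_width 0.0518
```

Emit:
{"op": "step_arm", "data": {
  "increments": [
    {"tx": 1,"ty": 0,"tz": 0,"ax": 0,"ay": 0,"az": -3,"claw": -1},
    {"tx": 0,"ty": 0,"tz": 0,"ax": 0,"ay": 0,"az": -3,"claw": -1},
    {"tx": 0,"ty": 0,"tz": -0.02,"ax": 0,"ay": 0,"az": -3,"claw": -1},
    {"tx": 0,"ty": 0,"tz": -0.02,"ax": 0,"ay": 0,"az": -3,"claw": -1},
    {"tx": 0,"ty": 0,"tz": -0.02,"ax": 0,"ay": 0,"az": -3,"claw": -1},
    {"tx": 0,"ty": 0,"tz": -0.02,"ax": 0,"ay": 0,"az": -3,"claw": -1}
  ]
}}

```text
time_s: 16.95
tcp_pos: [0.5909, 0.2242, 0.1444]
eef_rot: [-179.9, 0.0, -73.6]
contact_force: [2.8, 1.6, 0.1]
gripper_width: 0.0517
```

```bash
python3 st.py
```

```text
time_s 16.95
tcp_pos [0.5909 0.2242 0.1444]
eef_rot [-1.799334e+02  2.090000e-02 -7.358250e+01]
joints [ 3.84472e+01  2.10269e+01 -1.26334e+01  6.70000e-03 -5.62702e+01
 -2.20335e+01]
contact_force [2.7984 1.5788 0.0552]
moment [ 0.5108 -1.0137  0.0993]
gripper_width 0.0517
```

Emit:
{"op": "step_arm", "data": {
  "increments": [
    {"tx": 0,"ty": 0,"tz": -0.02,"ax": 0,"ay": 0,"az": -3,"claw": -1},
    {"tx": 0,"ty": 0,"tz": -0.02,"ax": 0,"ay": 0,"az": -3,"claw": -1},
    {"tx": 0,"ty": 0,"tz": -0.02,"ax": 0,"ay": 0,"az": -3,"claw": -1},
    {"tx": 0,"ty": 0,"tz": -0.02,"ax": 0,"ay": 0,"az": -3,"claw": -1},
    {"tx": 0,"ty": 0,"tz": -0.02,"ax": 0,"ay": 0,"az": -3,"claw": -1},
    {"tx": 0,"ty": 0,"tz": -0.02,"ax": 0,"ay": 0,"az": -3,"claw": -1}
  ]
}}

```text
time_s: 17.55
tcp_pos: [0.5913, 0.2242, 0.1443]
eef_rot: [-179.9, 0.0, -91.6]
contact_force: [5.2, 0.6, -2.1]
gripper_width: 0.0514
```

```bash
python3 st.py
```

```text
time_s 17.55
tcp_pos [0.5913 0.2242 0.1443]
eef_rot [-1.799074e+02  4.830000e-02 -9.157830e+01]
joints [ 3.84390e+01  2.10443e+01 -1.26273e+01  2.71000e-02 -5.62264e+01
 -4.00324e+01]
contact_force [ 5.2456  0.5604 -2.0941]
moment [ 0.3605 -1.6609  0.1516]
gripper_width 0.0514
```

Emit:
{"op": "step_arm", "data": {
  "increments": [
    {"tx": 1,"ty": 0,"tz": 0,"ax": 0,"ay": 0,"az": -3,"claw": -1},
    {"tx": 0,"ty": 0,"tz": 0,"ax": 0,"ay": 0,"az": -3,"claw": -1},
    {"tx": 0,"ty": 0,"tz": -0.02,"ax": 0,"ay": 0,"az": -3,"claw": -1},
    {"tx": 0,"ty": 0,"tz": -0.02,"ax": 0,"ay": 0,"az": -3,"claw": -1},
    {"tx": 0,"ty": 0,"tz": -0.02,"ax": 0,"ay": 0,"az": -3,"claw": -1}
  ]
}}

```text
time_s: 18.05
tcp_pos: [0.5917, 0.2241, 0.1441]
eef_rot: [-180.0, 0.0, -106.6]
contact_force: [2.1, 1.4, -1.2]
gripper_width: 0.0516
```

```bash
python3 st.py|grep -E "eef|contact|mom"
```

```text
eef_rot [-1.799779e+02  4.110000e-02 -1.065855e+02]
contact_force [ 2.1432  1.4221 -1.2418]
moment [ 0.4673 -0.8383  0.1456]
```

Emit:
{"op": "step_arm", "data": {
  "increments": [
    {"tx": 0,"ty": 0,"tz": -0.02,"ax": 0,"ay": 0,"az": -3,"claw": -1},
    {"tx": 0,"ty": 0,"tz": -0.02,"ax": 0,"ay": 0,"az": -3,"claw": -1},
    {"tx": 0,"ty": 0,"tz": -0.02,"ax": 0,"ay": 0,"az": -3,"claw": -1},
    {"tx": 0,"ty": 0,"tz": -0.02,"ax": 0,"ay": 0,"az": -3,"claw": -1}
  ]
}}

```text
time_s: 18.45
tcp_pos: [0.5919, 0.2241, 0.144]
eef_rot: [-180.0, 0.0, -118.5]
contact_force: [2.6, 0.8, -1.5]
gripper_width: 0.0518
```

```bash
python3 st.py|grep -E "eef|contact|mom"
```

```text
eef_rot [-1.799617e+02  4.110000e-02 -1.185471e+02]
contact_force [ 2.6028  0.758  -1.5217]
moment [ 0.2874 -1.133   0.9981]
```

Emit:
{"op": "step_arm", "data": {
  "increments": [
    {"tx": 0,"ty": 0,"tz": -0.02,"ax": 0,"ay": 0,"az": -3,"claw": -1},
    {"tx": 0,"ty": 0,"tz": -0.02,"ax": 0,"ay": 0,"az": -3,"claw": -1},
    {"tx": 0,"ty": 0,"tz": -0.02,"ax": 0,"ay": 0,"az": -3,"claw": -1},
    {"tx": 0,"ty": 0,"tz": -0.02,"ax": 0,"ay": 0,"az": -3,"claw": -1}
  ]
}}

```text
time_s: 18.85
tcp_pos: [0.5919, 0.2238, 0.1442]
eef_rot: [-179.9, 0.0, -130.5]
contact_force: [0.7, -2.4, 0.9]
gripper_width: 0.0516
```

```bash
python3 st.py|grep -E "eef|contact|mom"
```

```text
eef_rot [-1.799464e+02  1.520000e-02 -1.305038e+02]
contact_force [ 0.6533 -2.4324  0.9216]
moment [-0.9641 -0.4642  0.9053]
```

The stop is confirmed: the moment jumped from 0.13 to about 1 N·m near yaw −115°, and the fingers then slipped slightly. Now I'll back off.

Emit:
{"op": "step_arm", "data": {
  "increments": [
    {"tx": 0,"ty": 0,"tz": 0,"ax": 0,"ay": 0,"az": 2,"claw": -1},
    {"tx": 0,"ty": 0,"tz": 0.04,"ax": 0,"ay": 0,"az": 5,"claw": -1},
    {"tx": 0,"ty": 0,"tz": 0.04,"ax": 0,"ay": 0,"az": 5,"claw": -1},
    {"tx": 0,"ty": 0,"tz": 0.04,"ax": 0,"ay": 0,"az": 5,"claw": -1},
    {"tx": 0,"ty": 0,"tz": 0.04,"ax": 0,"ay": 0,"az": 5,"claw": -1},
    {"tx": 0,"ty": 0,"tz": 0.04,"ax": 0,"ay": 0,"az": 5,"claw": -1},
    {"tx": 0,"ty": 0,"tz": 0.04,"ax": 0,"ay": 0,"az": 5,"claw": -1}
  ]
}}

```text
time_s: 19.55
tcp_pos: [0.5915, 0.2241, 0.1444]
eef_rot: [-180.0, 0.0, -98.3]
contact_force: [0.2, 1.0, 1.3]
gripper_width: 0.0515
```

```bash
python3 st.py|grep -E "eef|contact|mom"
```

```text
eef_rot [-1.79989e+02  3.40000e-02 -9.82809e+01]
contact_force [0.1809 0.9865 1.2663]
moment [ 0.511   0.0146 -0.1058]
```

Emit:
{"op": "step_arm", "data": {
  "increments": [
    {"tx": 0,"ty": 0,"tz": 0.04,"ax": 0,"ay": 0,"az": 5,"claw": -1},
    {"tx": 0,"ty": 0,"tz": 0.04,"ax": 0,"ay": 0,"az": 5,"claw": -1},
    {"tx": 0,"ty": 0,"tz": 0.04,"ax": 0,"ay": 0,"az": 5,"claw": -1},
    {"tx": 0,"ty": 0,"tz": 0.04,"ax": 0,"ay": 0,"az": 5,"claw": -1},
    {"tx": 0,"ty": 0,"tz": 0.04,"ax": 0,"ay": 0,"az": 5,"claw": -1},
    {"tx": 0,"ty": 0,"tz": 0.04,"ax": 0,"ay": 0,"az": 5,"claw": -1}
  ]
}}

```text
time_s: 20.15
tcp_pos: [0.5909, 0.2239, 0.1446]
eef_rot: [180.0, 0.0, -68.3]
contact_force: [-1.3, 0.7, 3.8]
gripper_width: 0.0515
```

```bash
python3 st.py|grep -E "eef|contact|mom"
```

```text
eef_rot [ 1.79971e+02  2.73000e-02 -6.82825e+01]
contact_force [-1.3197  0.7441  3.8124]
moment [ 0.464   0.8008 -0.1106]
```

Emit:
{"op": "step_arm", "data": {
  "increments": [
    {"tx": 0,"ty": 0,"tz": 0.04,"ax": 0,"ay": 0,"az": 5,"claw": -1},
    {"tx": 0,"ty": 0,"tz": 0.04,"ax": 0,"ay": 0,"az": 5,"claw": -1},
    {"tx": 0,"ty": 0,"tz": 0.04,"ax": 0,"ay": 0,"az": 5,"claw": -1},
    {"tx": 0,"ty": 0,"tz": 0.04,"ax": 0,"ay": 0,"az": 5,"claw": -1},
    {"tx": 0,"ty": 0,"tz": 0.04,"ax": 0,"ay": 0,"az": 5,"claw": -1},
    {"tx": 0,"ty": 0,"tz": 0.04,"ax": 0,"ay": 0,"az": 5,"claw": -1},
    {"tx": 0,"ty": 0,"tz": 0,"ax": 0,"ay": 0,"az": 0,"claw": -1},
    {"tx": 0,"ty": 0,"tz": 0,"ax": 0,"ay": 0,"az": 0,"claw": -1},
    {"tx": 0,"ty": 0,"tz": 0,"ax": 0,"ay": 0,"az": 0,"claw": -1},
    {"tx": 0,"ty": 0,"tz": 0,"ax": 0,"ay": 0,"az": 0,"claw": -1}
  ]
}}

```text
time_s: 21.15
tcp_pos: [0.5906, 0.2236, 0.1447]
eef_rot: [179.9, 0.0, -38.6]
contact_force: [-5.5, 1.3, 4.9]
gripper_width: 0.0518
```

```bash
python3 st.py
python3 - <<'E'
from h import *
a=cap('top','t9');b=cap('side','s9')
i=cv2.resize(b['image'][130:330,110:350],None,fx=3,fy=3);cv2.imwrite('pics/c9.png',i)
E
```

```text
time_s 21.15
tcp_pos [0.5906 0.2236 0.1447]
eef_rot [ 1.799298e+02  4.750000e-02 -3.863240e+01]
joints [ 3.84021e+01  2.10502e+01 -1.25353e+01 -3.66000e-02 -5.64936e+01
  1.29858e+01]
contact_force [-5.486   1.2564  4.8688]
moment [0.2691 2.1515 0.0313]
gripper_width 0.0518
```

View pics/c9.png

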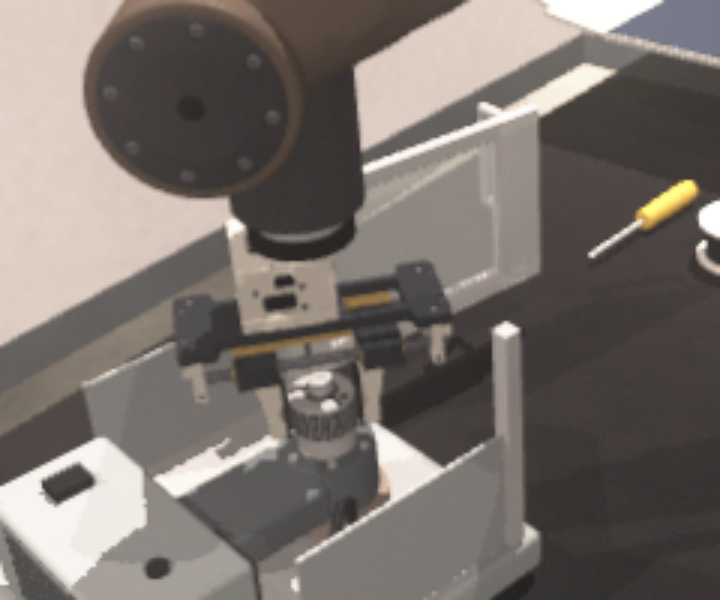

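The side crop shows the cap at (320,410) held between both fingers. The door is wide open at (365–540, 110–330) and the loose items are in place. I'll hand in.

```bash
python3 -c "
from plant import r
print(r.close_job())"
```

```text
the job is handed in; nothing more can be done
None
```

The job is handed in at 21.2 s of the 64 s allowed. The guard door is open, and the cap is gripped at about a quarter turn off the bottom. The hand-in reports no verdict.

- **Door:** I pulled it by its handle to about 1.5 rad, judged from the arc of the move. The last picture shows it still wide open.
- **Bottoming:** I screwed the cap down in one continuous turn of about 3.9 rad. The wrist moment jumped from 0.13 to about 1 N·m at the stop, and the fingers then slipped a little on the cap.
- **Back-off:** I turned the gripper back 92° from the stop. The moment stayed steady at about −0.11 N·m, with no sign of slip. Allowing for wind-up, the cap should be about 88–92° off. I worked this out from the gripper's turn and did not measure it on the cap's slot.
- **Final grip:** The commanded grip is 25 N at a width of 51.8 mm. The grasp is about 2–3 mm from my camera estimate of the cap's axis. A side force of about 6 N remains because that estimate was about 2 mm off.
- **Loose items:** The driver was clearly undisturbed in the last picture. The reel was only partly in view and the edge guide was outside it. I last saw both in full, in place, just after the door was opened.

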